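Stack a clutch disc and a separator plate on a splined hub

ROBOT

A 6-joint arm with a two-finger parallel gripper is mounted at the origin on a cart in front of the work surface, level with it; the furniture and walls round the work are solid. World frame = base frame: x ahead of the robot, y to its left, z up, the work surface at z = 0. Lengths are in m, angles in rad, forces in N, time in s.
With the tool pointing down it reaches from about 0.35 to 0.925 m from the base axis. Payload 6.4 kg.
Tool frame: the origin (TCP) lies midway between the tips of the shut fingers; the grasp point (between the pads) lies 19 mm behind it; z points along the fingers, y is the line along which they close (so a half turn about z gives the same grasp; the last joint's range is limited). The gripper opens to 94 mm and grips with 3 to 60 N. Pads are 16 mm wide; open, the fingers measure 119 mm over their backs; the gripper's body (75 mm by 177 mm) begins 78 mm behind the grasp point.
Start: joints at [1.054, 0.245, 1.558, -0, 1.339, -0.174], TCP at [0.218, 0.612, 0.205] pointing down, gripper open.
Joint ranges: [-3.13, 3.13], [-1.02, 2.26], [0.13, 2.54], [-0.95, 4.09], [0.21, 2.88], [-2.74, 2.74]. Speed limits (rad/s): [2.57, 2.57, 3.14, 3.14, 3.14, 3.14].

INTERFACE

Orientations are given as a rotation vector (axis times angle).
In Python, from bench import bot gives the robot as it stands.
- The arm moves only by the tool move_arm, never from a script. Its argument "motion" is a list that holds one entry, the list of rows, each a list of 7 numbers: the finger opening in m, from 0 to 0.094, then the shift along the tool's x, y, z in m, then the turn, a rotation vector about the tool's x, y, z in degrees. A call has 1 to 10 rows; each row shifts and turns the commanded pose from where the row before left it, along the tool's axes as they then stand; what a row does not reach is not made up. A row lasts 1/12 s, in which the tool goes at most 41.7 mm and 7.16 degrees, less where a joint would pass 70% of its speed; a pose out of reach is approached as far as the arm can. A call is refused whole if a number of a shift passes 0.0417 or a number of a turn 7.16, either way. A call with a gripper value outside its range is refused whole. The fingers move at their own pace and stop on an object; "grip_force" is the grip in N (left out, the last holds). Time passes only in rows, so rows that do not move let the fingers close. It gives the time, the measured TCP pose, the force, the opening and the grip force at its end, in the units of the state.
- bot.observe(): the state, without advancing time (a new reading comes with each control period).
- bot.capture(name): name is "side" or "top" or "wrist"; returns the picture (384x512x3 uint8, red, green, blue); there is no depth.
- bot.camera_info(name): a dict with "mtx" (3x3 intrinsics, pixels), "R" (3x3) and "t" (3): a world point X has camera coordinates R X + t. Camera axes: x right, y down, z forward; pixel columns grow to the right and rows downward; lengths in m; the calibration is good to about 2 mm. A picture is of the moment at which its call begins: read the wrist's pose just before it. camera_info takes no time and is no camera call; for the wrist camera it gives the pose at the moment of the call.
- bot.hand_in(): hands the job in; it is judged then, once.
Trained networks look in the newest picture that a camera, given by its name, has taken for a name from the list of things; names that differ only in an ending like _2 or _b are one class to them, and where a whole thing is asked for, a point or a joint stands for the part that bears it (a point fixed in the world has none). Each returns a list of dicts, best first, with "conf" (0 to 1); they miss things now and then, are a little off and sometimes report something else, mostly with a low value. They report only what shows in the picture. A call takes as long as a camera call.
- bot.search_frame(camera, label): "extent" ([left, top, right, bottom] in pixels, round what is visible of it).
- bot.spot_point(camera, label): "xy" ([column, row] in pixels: a listed point, or the origin of a listed thing).
The state is a dict: "time_s": time; "joints": joint angles; "dq": joint speeds; "joint_torque": joint torques, N m; "position": TCP position; "ee_rot": TCP orientation; "wrist_force": force on the tool from outside, world axes, zero at the start; "ft_torque": the same for the moment, N m; "opening": opening from 0.0 (shut) to 1.0 (fully open); "gripper_force": force on a finger pad.
Only numpy, scipy, OpenCV 4.12 (cv2) and the standard library are available. Lean on these libraries where they do the work, as an engineer would, in place of code of your own. Each camera call takes 0.05 s, during which the arm holds its last target. There are 200 camera calls.

TASK

Rebuild the small plate clutch on the table: first fit the clutch disc (the ring with teeth on the inside) over the splined hub, feeling with a gentle twist for where its teeth drop between the splines, and lower it fully home on the seat. Then fit the separator plate (the ring with two tabs on the outside) on top of it, with its tabs down in the two slots of the housing, flat on the disc. Press only lightly, never force a plate down on the hub or housing, and leave the other things on the table where they are.

Things in the scene. Friction and masses are not known exactly. Their poses are not given: they have to be found in the camera images.
- housing: Clutch housing, fixed, turned up to 23 deg. Origin: centre of its underside, z up. Grey flange 96 mm across, 8 mm thick; on it a steel seat 52 mm across, top 14 mm above the origin; in the middle the splined hub; four posts, a pair at +y and a pair at -y, each 11 mm along x (out to x = +-17.3 mm), 31 to 39 mm from the axis in y, tops at 39 mm. The +x and -x sides are open for the fingers.
- seat (a point): On the hub axis at the top of the steel seat, 14 mm above the housing's origin. The clutch disc's origin comes here when home, the separator plate's 10 mm above it.
- hub_top (a point): Tip of the hub's nose on its axis, 70 mm above the housing's origin. Hub: above the splines a bare steel neck, 20 mm across narrowing to 18 mm, up to 61 mm, then tapering to a blunt 10 mm nose. It turns stiffly about its axis (0.2 N m friction, no spring, no stop within 2.5 rad) and turns along with an engaged disc.
- spline_top (a point): On the hub axis, 46 mm above the housing's origin: height of the flat upper ends of six splines, 5 mm wide, 28.4 mm across, running down to the seat. Their angle is unknown and NOT told by this pose; they repeat every 60 degrees. Press the disc lightly (about 5 N; far more drags the hub along) on the ends and twist up to 30 degrees either way until it drops between them.
- slot_a (a point): Mouth of the slot at the housing's +y side, between two posts, 35 mm from the axis, 39 mm above the housing's origin. The slot is 12.6 mm wide along the housing's x, widening to 19.5 mm in the top 3 mm, open towards and away from the axis, and reaches down to the flange.
- slot_b (a point): Mouth of the same kind of slot at the housing's -y side.
- disc: Clutch disc: loose flat steel ring, 10 mm thick, about 90 g, outside plain, ten-sided, 56 mm across (flats centred at 0, 36, 72.. degrees from its x axis); bore 31 mm with six teeth, 5 mm wide, pointing inward, 22.6 mm between tips, one on its x axis. Between the splines (core 20 mm): 1.3 mm spare all round, +-4 degrees play. Origin: centre of its underside, z up; starts flat on the table.
- separator: Separator plate: loose flat steel ring, 10 mm thick, about 100 g, outside ten-sided, 56 mm across (flats centred on its +x and -x axes), smooth bore 33 mm that clears the splines; two tabs 10 mm wide point outward along its +y and -y, 76 mm over their ends. Either half turn fits. Origin: centre of its underside, z up; starts flat on the table.
- tin: Bystander: round grey tin, 66 mm in diameter, 24 mm high, loose; leave alone. Origin under its centre.
- weight: Bystander: brass check weight, 22 mm in diameter, 40 mm high, loose; leave alone. Origin under its centre.
- spanner: Bystander: open-ended spanner, 160 mm long, 33 mm wide, 6 mm thick, lying flat along its y axis, loose; leave alone. Origin under its middle.
- hexkey: Bystander: black hex key, 102 x 28 x 5 mm, lying flat along its y axis, loose; leave alone. Origin under its middle.

How it is judged:
By the outcome, as a careful person would: the job done as asked, in the order asked, and still so for the second after the job is handed in, with the robot touching nothing.
It also fails if it takes over 64 s, if anything falls off the work surface, if the arm or the gripper's body presses on something with over 40 N, if the wrist force passes 120 N, or if a joint passes its speed limit or range.

## Working session

There is one attempt and no reset: what is moved stays moved. The work goes in short steps, Python scripts to look and compute and a tool call to move; the robot and the scene stay as the last step left them, time stands still between calls to the robot, and variables do not carry over. Pictures are saved under pics/ and viewed, at most 10 in all, crops included, and the job is handed in when it is done.

Besides the shell and the picture viewer there is one more tool, called after "Call:" by a JSON object that holds its "fn" and its "kwargs". move_arm: Moves the arm, as the interface text tells. Its arguments: {"type":"object","properties":{"motion":{"type":"array","items":{"type":"array","items":{"type":"array","items":{"type":"number"}}}},"grip_force":{"type":"number"}},"required":["motion"]}

```bash
mkdir -p pics; ls; cat > h.py <<'E'
import numpy as np, cv2
from bench import bot
def cap(n,f=None):
    im=bot.capture(n)
    if f: cv2.imwrite('pics/'+f,im[:,:,::-1])
    return im
def ray(n,uv,ci=None):
    c=ci or bot.camera_info(n); R=np.array(c['R']);t=np.array(c['t']);K=np.array(c['mtx'])
    d=R.T@np.linalg.solve(K,[uv[0],uv[1],1.]); return -R.T@t,d
def onz(n,uv,z,ci=None):
    o,d=ray(n,uv,ci); return o+d*(z-o[2])/d[2]
def proj(n,X,ci=None):
    c=ci or bot.camera_info(n); p=np.array(c['mtx'])@(np.array(c['R'])@np.array(X)+np.array(c['t'])); return p[:2]/p[2]
def tri(a,b):
    (o1,d1),(o2,d2)=a,b
    d1=d1/np.linalg.norm(d1); d2=d2/np.linalg.norm(d2)
    s=np.linalg.lstsq(np.c_[d1,-d2],o2-o1,rcond=None)[0]
    p,q=o1+s[0]*d1,o2+s[1]*d2; return (p+q)/2,np.linalg.norm(p-q)
E
python3 - <<'E'
from h import *
a=cap('top','top0.png');b=cap('side','side0.png')
for n in ['housing','seat','hub_top','spline_top','slot_a','slot_b','disc','separator','tin','weight','spanner','hexkey']:
  for c in ['top','side']:
    r=bot.spot_point(c,n)[:2]
    print(n,c,[(np.round(x['xy'],1).tolist(),round(x['conf'],2),onz(c,x['xy'],{'hub_top':.07,'spline_top':.046,'slot_a':.039,'slot_b':.039,'seat':.014}.get(n,0)).round(4).tolist()) for x in r])
s=bot.observe();print(s['time_s'],s['position'],s['ee_rot'],s['wrist_force'],s['opening'])
E
```

```text
pics
housing top [([268.6, 156.6], 0.57, [0.5829, -0.0455, 0.0])]
housing side [([278.7, 230.2], 0.59, [0.5795, -0.0421, 0.0])]
seat top [([268.5, 157.9], 0.81, [0.5761, -0.0443, 0.014])]
seat side [([279.4, 227.3], 0.6, [0.579, -0.0492, 0.014])]
hub_top top [([271.6, 152.1], 0.94, [0.5737, -0.0475, 0.07]), ([254.8, 147.6], 0.25, [0.5835, -0.0121, 0.07])]
hub_top side [([276.7, 206.6], 0.93, [0.5714, -0.0411, 0.07]), ([205.8, 218.0], 0.46, [0.401, -0.066, 0.07])]
spline_top top [([267.4, 153.3], 0.82, [0.5778, -0.0401, 0.046])]
spline_top side [([279.7, 216.2], 0.88, [0.5785, -0.0477, 0.046]), ([231.4, 276.2], 0.36, [0.441, -0.2365, 0.046])]
slot_a top [([286.0, 162.6], 0.85, [0.5588, -0.0808, 0.039]), ([255.4, 145.4], 0.83, [0.5977, -0.0143, 0.039])]
slot_a side [([277.1, 224.7], 0.91, [0.5671, -0.0719, 0.039]), ([284.7, 211.9], 0.8, [0.5976, -0.0206, 0.039])]
slot_b top [([286.0, 162.6], 0.85, [0.5588, -0.0808, 0.039]), ([255.4, 145.4], 0.83, [0.5977, -0.0143, 0.039])]
slot_b side [([277.1, 224.7], 0.91, [0.5671, -0.0719, 0.039]), ([284.7, 211.9], 0.8, [0.5976, -0.0206, 0.039])]
di
[... 300 characters left out ...]
52.7, 143.3], 0.66, [0.6143, 0.2193, 0.0]), ([237.1, 233.7], 0.64, [0.4075, 0.026, 0.0])]
tin side [([207.1, 218.0], 0.55, [0.4053, 0.0367, 0.0]), ([217.6, 182.7], 0.17, [0.4466, 0.2244, 0.0])]
weight top [([319.7, 129.8], 0.58, [0.6469, -0.1644, 0.0])]
weight side [([321.7, 262.4], 0.68, [0.648, -0.173, 0.0])]
spanner top [([151.1, 142.3], 0.56, [0.6167, 0.223, 0.0])]
spanner side [([272.3, 181.0], 0.56, [0.6154, 0.2123, 0.0])]
hexkey top [([174.9, 254.2], 0.49, [0.3632, 0.1614, 0.0]), ([271.5, 151.1], 0.25, [0.5959, -0.0523, 0.0])]
hexkey side []
1.3 [0.21846274 0.61219878 0.20547024] [-5.35834983e-01 -3.09555603e+00 -1.54127350e-05] [ 0.17394944 -0.35976676 -0.03144382] 1.0030961252390826
```

View pics/top0.png

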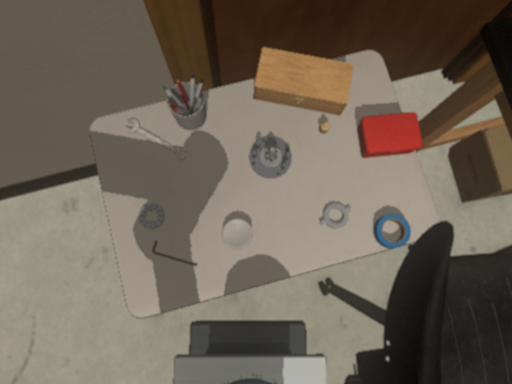

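View pics/side0.png

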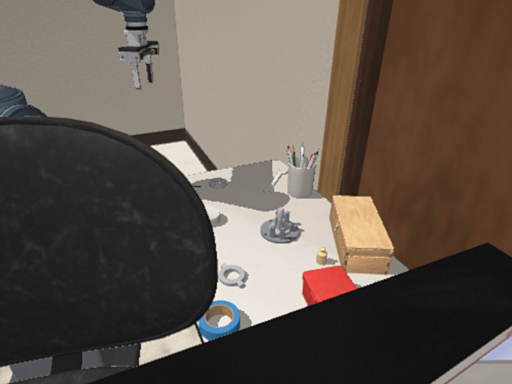

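The top view shows the disc (152,215), separator (336,215), housing (270,155), tin (237,231), hexkey, spanner and weight. The side view agrees. Next I move above the disc.

```bash
cat >> h.py <<'E'
from scipy.spatial.transform import Rotation as Ro
def plan(pos=None,yaw=None,step=.04):
    """tool-frame shift & turn (deg about tool z) to TCP pos, tool-y line at world yaw deg"""
    s=bot.observe(); R=Ro.from_rotvec(s['ee_rot']).as_matrix(); p=np.array(s['position'])
    y=np.degrees(np.arctan2(R[1,1],R[0,1]))
    d=R.T@(np.array(pos)-p) if pos is not None else np.zeros(3)
    t=0 if yaw is None else -((yaw-y+90)%180-90)
    Rt=Ro.from_euler('z',np.radians(-t) )
    tilt=Ro.from_matrix(R.T@np.array([[0,0,0]]*3)) if 0 else (R.T@[0,0,-1])
    print('t',s['time_s'],'p',p.round(4),'yaw',round(y,2),'q6',np.round(s['joints'],3)[[0,5]],'tiltz',tilt.round(4),'F',np.round(s['wrist_force'],1),'T',np.round(s['ft_torque'],2),'open',round(s['opening']*94,2),'gf',np.round(s['gripper_force'],1))
    print('shift mm',(d*1e3).round(1),'rows',int(np.ceil(np.linalg.norm(d)/step)),'turn',round(t,2))
E
python3 - <<'E'
from h import *
c=bot.camera_info('wrist');s=bot.observe()
R=Ro.from_rotvec(s['ee_rot']).as_matrix()
o=-np.array(c['R']).T@c['t'];print('cam in tool',(R.T@(o-s['position'])).round(4),'\n',(np.array(c['R'])@R).round(3),np.array(c['mtx']).round(1).tolist())
print(tri(*[ray('top',(150.3,216.1)),ray('side',(215.6,183.1))]))
plan([.443,.22,.18])
E
```

```text
cam in tool [ 0.0703  0.0011 -0.1793] 
 [[-0.     1.     0.001]
 [-0.971 -0.    -0.241]
 [-0.241 -0.001  0.971]] [[301.0, 0.0, 255.2], [0.0, 301.0, 185.9], [0.0, 0.0, 1.0]]
(array([0.44319638, 0.21728145, 0.00343969]), np.float64(0.006281716784758191))
t 1.3 p [0.2185 0.6122 0.2055] yaw 70.36 q6 [ 1.054 -0.174] tiltz [-0. -0.  1.] F [ 0.2 -0.4 -0. ] T [0.03 0.01 0.06] open 94.29 gf 0.0
shift mm [-343.3 -293.9   25.5] rows 12 turn 0
```

Call:
{"fn": "move_arm", "kwargs": {"motion": [[[0.094, -0.029, -0.0245, 0.005, 0, 0, 0], [0.094, -0.029, -0.0245, 0.005, 0, 0, 0], [0.094, -0.029, -0.0245, 0.005, 0, 0, 0], [0.094, -0.029, -0.0245, 0.005, 0, 0, 0], [0.094, -0.029, -0.0245, 0.005, 0, 0, 0], [0.094, -0.029, -0.0245, 0.005, 0, 0, 0], [0.094, -0.029, -0.0245, 0.01, 0, 0, 0], [0.094, -0.029, -0.0245, 0.01, 0, 0, 0], [0.094, -0.029, -0.0245, 0.01, 0, 0, 0], [0.094, -0.029, -0.0245, 0.01, 0, 0, 0]]]}}

```text
time_s: 2.13
position: [0.41, 0.2824, 0.1354]
ee_rot: [0.535, 3.095, 0.001]
wrist_force: [0.5, 0.1, 0.0]
opening: 1.0
gripper_force: 0.0
```

Call:
{"fn": "move_arm", "kwargs": {"motion": [[[0.094, -0.029, -0.0245, 0.01, 0, 0, 0], [0.094, -0.024, -0.0245, 0.01, 0, 0, 0], [0.094, 0, 0, 0, 0, 0, 0]]]}}

```text
time_s: 2.38
position: [0.4438, 0.2155, 0.1139]
ee_rot: [-0.545, -3.092, 0.003]
wrist_force: [0.3, -0.4, -0.1]
opening: 1.0
gripper_force: 0.0
```

```bash
python3 - <<'E'
from h import *
plan([.443,.22,.12])
im=cap('wrist'); r=bot.spot_point('wrist','disc'); f=bot.search_frame('wrist','disc')
print(r,f); 
if r: print(onz('wrist',r[0]['xy'],0))
cv2.imwrite('pics/w1.png',cv2.resize(im[:,:,::-1],(800,600),interpolation=cv2.INTER_CUBIC))
E
```

```text
t 2.3833 p [0.4438 0.2155 0.1139] yaw 70.02 q6 [ 0.223 -0.999] tiltz [-0.0011  0.0024  1.    ] F [ 0.3 -0.4 -0.1] T [ 0.01 -0.   -0.01] open 93.96 gf 0.0
shift mm [ 2.3  3.9 -6.1] rows 1 turn 0
[{'xy': [256.3, 183.1], 'conf': 0.69}] [{'extent': [228.0, 159.9, 282.7, 215.1], 'conf': 0.78}]
[0.44325182 0.2220548  0.        ]
```

View pics/w1.png

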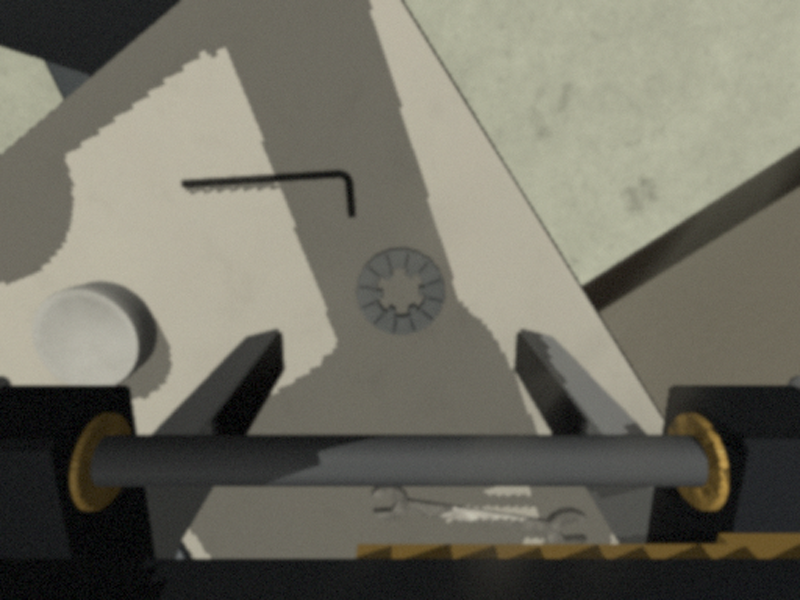

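The wrist view shows the disc at about (400,290) of 800x600, between the fingers, with its teeth visible. I go lower to measure its angle.

Call:
{"fn": "move_arm", "kwargs": {"motion": [[[0.094, 0.0026, 0.0055, 0.025, 0, 0, 0], [0.094, 0, 0, 0.025, 0, 0, 0], [0.094, 0, 0, 0, 0, 0, 0]]]}}

```text
time_s: 2.78
position: [0.4383, 0.2267, 0.0618]
ee_rot: [-0.531, -3.09, 0.004]
wrist_force: [-0.4, 0.4, -1.3]
opening: 0.995
gripper_force: 0.0
```

```bash
cat >> h.py <<'E'
def rect(n,im,c,z,half=.05,N=500,ci=None,yaw=0):
    """rectified view at height z: col -> along yaw dir, row -> minus perpendicular"""
    a=np.radians(yaw); ex=np.array([np.cos(a),np.sin(a),0]); ey=np.array([-np.sin(a),np.cos(a),0])
    C=np.array([c[0],c[1],z]); src=[];dst=[]
    for i,j in [(-1,-1),(1,-1),(1,1),(-1,1)]:
        src.append(proj(n,C+half*(i*ex+j*ey),ci)); dst.append([(i+1)*N/2,(1-j)*N/2])
    H=cv2.getPerspectiveTransform(np.float32(src),np.float32(dst))
    return cv2.warpPerspective(im,H,(N,N),flags=cv2.INTER_CUBIC)
E
python3 - <<'E'
from h import *
plan([.4432,.222,.06])
ci=bot.camera_info('wrist');im=cap('wrist'); r=bot.spot_point('wrist','disc')
c=onz('wrist',r[0]['xy'],0,ci);print(r,c)
a=rect('wrist',im,c,.010,.04,ci=ci)
cv2.imwrite('pics/w2.png',np.hstack([a[:,:,::-1]]))
np.savez('w2.npz',im=im,**{k:np.array(v) for k,v in ci.items()},c=c)
E
```

```text
t 2.7833 p [0.4383 0.2267 0.0618] yaw 70.51 q6 [ 0.247 -0.984] tiltz [-0.0062  0.004   1.    ] F [-0.4  0.4 -1.3] T [-0.04  0.03  0.01] open 93.57 gf 0.0
shift mm [-6.2 -2.8  1.8] rows 1 turn 0
[{'xy': [247.5, 210.4], 'conf': 0.73}] [0.44605018 0.21778235 0.        ]
```

View pics/w2.png

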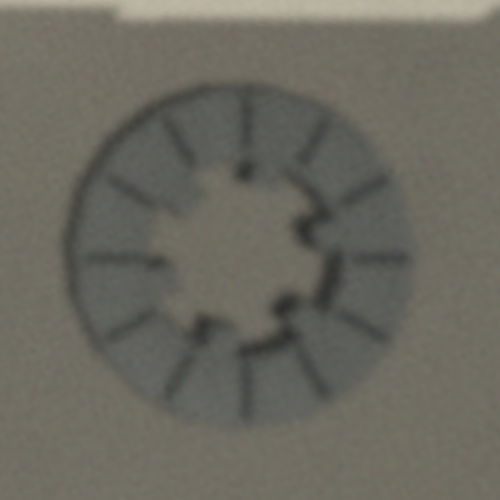

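The rectified disc is dark against a shadowed table, with 12 radial lines and 6 teeth. I fit it now that the arm has settled.

```bash
cat >> h.py <<'E'
def fitring(F,bore,teeth,tabs,half,span=6,outer=28,base=36):
    """F: scalar rectified image (ring high). returns dx,dy(m),angle(deg),score"""
    N=F.shape[0]; g=(np.arange(N)+.5)/N*2-1; X,Y=np.meshgrid(g*half*1e3,-g*half*1e3)
    def sc(p):
        x=X-p[0];y=Y-p[1];a=np.radians(p[2]);u=x*np.cos(a)+y*np.sin(a);v=-x*np.sin(a)+y*np.cos(a);r=np.hypot(u,v)
        sd=np.minimum(outer+.7-r,r-bore/2)
        if teeth:
            t=np.degrees(np.arctan2(v,u));tr=np.radians((t+30)%60-30);uu=r*np.cos(tr);vv=r*np.sin(tr)
            sd=np.where(r<outer-5,np.maximum(sd,np.minimum(np.minimum(uu-11.3,20-uu),2.5-abs(vv))),sd)
        if tabs: sd=np.maximum(sd,np.minimum(np.minimum(38-abs(v),abs(v)-20),5-abs(u)))
        m=1/(1+np.exp(-sd/.5)); w=(r<(42 if tabs else 34))*1.
        mm=(m*w).sum()/w.sum();fm=(F*w).sum()/w.sum()
        return -((F-fm)*(m-mm)*w).sum()/np.sqrt((((F-fm)**2)*w).sum()*(((m-mm)**2)*w).sum())
    from scipy.optimize import minimize
    c0=min(((sc([x,y,0]),x,y) for x in np.arange(-span,span+.1,2) for y in np.arange(-span,span+.1,2)))[1:]
    rs=np.arange(0,180 if tabs else 60,5 if not tabs else 9)
    a0=min((sc([*c0,a]),a) for a in rs)[1]
    return min((minimize(sc,[*c0,a],method='Nelder-Mead',options=dict(initial_simplex=[[*c0,a],[c0[0]+1,c0[1],a],[c0[0],c0[1]+1,a],[*c0,a+6]],xatol=.02,fatol=1e-5)) for a in (a0,a0+4,a0-4)),key=lambda o:o.fun)
E
python3 - <<'E'
from h import *
plan([.4445,.217,.06])
ci=bot.camera_info('wrist');im=cap('wrist'); 
c=np.array([.4445,.217])
a=cv2.resize(rect('wrist',im,c,.010,.045,ci=ci),(250,250),interpolation=cv2.INTER_AREA).astype(float)
F=cv2.GaussianBlur(a[:,:,2]*1.-a[:,:,0],(0,0),2)
o=fitring(F,31,1,0,.045);print('b-r',o.x,o.fun)
F=-cv2.GaussianBlur(a.mean(2),(0,0),1)
o2=fitring(F,31,1,0,.045);print('dark',o2.x,o2.fun)
print('centre',c+o.x[:2]*1e-3)
for k in range(5): print('flat dir', (o.x[2]+36*k)%180)
plan([*(c+o.x[:2]*1e-3),.02])
E
```

```text
t 2.8833 p [0.4412 0.2271 0.0655] yaw 70.48 q6 [ 0.246 -0.984] tiltz [-1.1e-03  6.0e-04  1.0e+00] F [-0.1  0.2  0.6] T [ 0.05  0.03 -0.01] open 93.97 gf 0.0
shift mm [-6.4 -8.4  5.5] rows 1 turn 0
b-r [-0.20947212 -0.10287641 14.8241691 ] -0.9229342317430664
dark [-1.51357996  0.80517661 14.27143847] -0.7149836121411237
centre [0.44429053 0.21689712]
flat dir 14.824169099543735
flat dir 50.82416909954374
flat dir 86.82416909954374
flat dir 122.82416909954374
flat dir 158.82416909954372
t 2.9333 p [0.4424 0.2271 0.0666] yaw 70.46 q6 [ 0.246 -0.984] tiltz [ 1.e-03 -7.e-04  1.e+00] F [ 0.6 -0.4  0.2] T [-0.01 -0.03  0.03] open 93.93 gf 0.0
shift mm [-5.2 -9.  46.6] rows 2 turn 0
```

```bash
python3 - <<'E'
from h import *
ci=bot.camera_info('wrist');im=cap('wrist')
c=np.array([.4443,.2169]);half=.045;N=450
a=rect('wrist',im,c,.010,half,N,ci=ci).astype(float)
F=cv2.GaussianBlur(a[:,:,2]-a[:,:,0],(0,0),3)
g=((np.arange(N)+.5)/N*2-1)*45;X,Y=np.meshgrid(g,-g)
o=fitring(cv2.resize(F,(225,225)),31,1,0,half);print(o.x,o.fun)
best=[]
for dx in np.arange(-1.2,1.3,.3):
 for dy in np.arange(-1.2,1.3,.3):
  x=X-o.x[0]-dx;y=Y-o.x[1]-dy;r=np.hypot(x,y);t=np.degrees(np.arctan2(y,x));w=(r>23)&(r<34)
  for f in np.arange(0,36,3):
   tt=np.radians((t-f+18)%36-18); m=1/(1+np.exp(-(28-r*np.cos(tt))/.6))
   best.append((np.corrcoef(F[w],m[w])[0,1],f,dx,dy))
for f in np.arange(0,36,3): print(f,max(b for b in best if b[1]==f))
plan([*(c+o.x[:2]*1e-3),.02])
E
```

```text
[ 0.0767834   0.06095746 15.17863849] -0.9226486422082183
0 (np.float64(0.9550499233074492), np.int64(0), np.float64(0.30000000000000027), np.float64(2.220446049250313e-16))
3 (np.float64(0.955137224895412), np.int64(3), np.float64(0.30000000000000027), np.float64(2.220446049250313e-16))
6 (np.float64(0.9550904126853959), np.int64(6), np.float64(0.30000000000000027), np.float64(2.220446049250313e-16))
9 (np.float64(0.9546075303807215), np.int64(9), np.float64(0.30000000000000027), np.float64(2.220446049250313e-16))
12 (np.float64(0.9538809090618786), np.int64(12), np.float64(0.30000000000000027), np.float64(2.220446049250313e-16))
15 (np.float64(0.9534105618292927), np.int64(15), np.float64(0.30000000000000027), np.float64(2.220446049250313e-16))
18 (np.float64(0.9533085467009885), np.int64(18), np.float64(0.30000000000000027), np.float64(2.220446049250313e-16))
21 (np.float64(0.9534662699891395), np.int64(21), np.float64(0.30000000000000027), np.float64(2.220446049250313e-16))
24 (np.float64(0.9536388302648634), np.int64(24), np.float64(0.30000000000000027), np.float64(2.220446049250313e-16))
27 (np.float64(0.9540148397763503), np.int64(27), np.float64(0.30000000000000027), np.float64(2.220446049250313e-16))
30 (np.float64(0.9543463318233686), np.int64(30), np.float64(0.30000000000000027), np.float64(2.220446049250313e-16))
33 (np.float64(0.9546643324867388), np.int64(33), np.float64(0.30000000000000027), np.float64(2.220446049250313e-16))
t 2.9833 p [0.443  0.227  0.0671] yaw 70.44 q6 [ 0.245 -0.984] tiltz [ 0.0022 -0.0015  1.    ] F [0.  0.1 0.7] T [-0.    0.01 -0.05] open 94.2 gf 0.0
shift mm [-4.6 -9.1 47.1] rows 2 turn 0
```

Call:
{"fn": "move_arm", "kwargs": {"motion": [[[0.094, -0.0046, -0.0091, 0, 0, 0, -4.6], [0.094, 0, 0, 0.015, 0, 0, 0], [0.094, 0, 0, 0.015, 0, 0, 0], [0.094, 0, 0, 0.01, 0, 0, 0], [0.094, 0, 0, 0, 0, 0, 0], [0.094, 0, 0, 0, 0, 0, 0]]]}}

```text
time_s: 3.48
position: [0.4436, 0.2162, 0.026]
ee_rot: [0.411, 3.114, 0.0]
wrist_force: [0.5, 0.6, -0.9]
opening: 0.999
gripper_force: 0.0
```

```bash
python3 - <<'E'
from h import *
plan([.4444,.2169,.003],75)
E
```

```text
t 3.4833 p [0.4436 0.2162 0.026 ] yaw 74.98 q6 [ 0.223 -1.085] tiltz [ 3.e-04 -2.e-04  1.e+00] F [ 0.5  0.6 -0.9] T [0.05 0.01 0.01] open 93.89 gf 0.0
shift mm [-0.5  0.9 23. ] rows 1 turn -0.02
```

Call:
{"fn": "move_arm", "kwargs": {"motion": [[[0.094, -0.0005, 0.0009, 0.012, 0, 0, 0], [0.094, 0, 0, 0.008, 0, 0, 0], [0.094, 0, 0, 0.0025, 0, 0, 0], [0.065, 0, 0, 0, 0, 0, 0], [0.06, 0, 0, 0, 0, 0, 0], [0.04, 0, 0, 0, 0, 0, 0], [0.04, 0, 0, 0, 0, 0, 0], [0.04, 0, 0, 0, 0, 0, 0], [0.04, 0, 0, 0, 0, 0, 0]]], "grip_force": 25}}

```text
time_s: 4.23
position: [0.4443, 0.2167, 0.0032]
ee_rot: [0.411, 3.114, 0.0]
wrist_force: [0.6, -0.8, 0.7]
opening: 0.611
gripper_force: 0.2
```

```bash
python3 - <<'E'
from h import *
plan([.5775,-.045,.13],75)
E
```

```text
t 4.2333 p [0.4443 0.2167 0.0032] yaw 74.97 q6 [ 0.224 -1.084] tiltz [ 4.e-04 -1.e-04  1.e+00] F [ 0.6 -0.8  0.7] T [-0.14  0.02 -0.01] open 57.44 gf 0.2
shift mm [-196.6 -218.2 -126.7] rows 8 turn -0.03
```

Call:
{"fn": "move_arm", "kwargs": {"motion": [[[0.04, 0, 0, 0, 0, 0, 0], [0.04, 0, 0, 0, 0, 0, 0], [0.04, 0, 0, 0, 0, 0, 0]]]}}

```text
time_s: 4.48
position: [0.4443, 0.2167, 0.0032]
ee_rot: [0.411, 3.114, 0.0]
wrist_force: [-0.8, 0.3, 2.6]
opening: 0.59
gripper_force: 25.0
```

Call:
{"fn": "move_arm", "kwargs": {"motion": [[[0.04, 0, 0, -0.02, 0, 0, 0], [0.04, 0, 0, -0.035, 0, 0, 0], [0.04, -0.0198, -0.0317, -0.01, 0, 0, 0], [0.04, -0.0198, -0.0317, -0.01, 0, 0, 0], [0.04, -0.0198, -0.0317, -0.01, 0, 0, 0], [0.04, -0.0198, -0.0317, -0.01, 0, 0, 0], [0.04, -0.0198, -0.0317, -0.01, 0, 0, 0], [0.04, -0.0198, -0.0317, -0.006, 0, 0, 0], [0.04, -0.0198, -0.0317, -0.006, 0, 0, 0], [0.04, -0.0198, -0.0317, 0, 0, 0, 0]]]}}

```text
time_s: 5.32
position: [0.5321, -0.0714, 0.1211]
ee_rot: [0.411, 3.112, -0.0]
wrist_force: [0.4, 0.5, -1.3]
opening: 0.583
gripper_force: 25.0
```

Call:
{"fn": "move_arm", "kwargs": {"motion": [[[0.04, -0.0198, -0.0317, 0, 0, 0, 7], [0.04, 0, 0, 0, 0, 0, 7], [0.04, 0, 0, 0, 0, 0, 7], [0.04, 0, 0, 0, 0, 0, 7], [0.04, 0, 0, 0, 0, 0, 7], [0.04, 0, 0, 0, 0, 0, 7], [0.04, 0, 0, 0, 0, 0, 7], [0.04, 0, 0, 0, 0, 0, 7], [0.04, 0, 0, 0, 0, 0, 7], [0.04, 0, 0, 0, 0, 0, 7]]]}}

```text
time_s: 6.15
position: [0.5417, -0.1049, 0.1194]
ee_rot: [-2.13, -2.308, 0.0]
wrist_force: [-0.2, -0.8, -1.3]
opening: 0.588
gripper_force: 25.0
```

Call:
{"fn": "move_arm", "kwargs": {"motion": [[[0.04, 0, 0, 0, 0, 0, 7], [0.04, 0, 0, 0, 0, 0, 7], [0.04, 0, 0, 0, 0, 0, 7], [0.04, 0, 0, 0, 0, 0, 7], [0.04, 0, 0, 0, 0, 0, 7], [0.04, 0, 0, 0, 0, 0, 0], [0.04, 0, 0, 0, 0, 0, 0], [0.04, 0, 0, 0, 0, 0, 0]]]}}

```text
time_s: 6.82
position: [0.542, -0.105, 0.1197]
ee_rot: [-2.719, -1.573, 0.0]
wrist_force: [-0.4, -0.2, -0.6]
opening: 0.589
gripper_force: 25.0
```

```bash
python3 - <<'E'
from h import *
plan([.5425,-.1056,.12],-30)
ci=bot.camera_info('wrist');im=cap('wrist')
for n,z in [('housing',0),('seat',.014),('hub_top',.07),('spline_top',.046),('slot_a',.039)]:
    for r in bot.spot_point('wrist',n)[:2]: print(n,np.round(r['xy'],1),round(r['conf'],2),onz('wrist',r['xy'],z,ci).round(4))
cv2.imwrite('pics/w3.png',cv2.resize(im[:,:,::-1],(800,600),interpolation=cv2.INTER_CUBIC))
np.savez('w3.npz',im=im,**{k:np.array(v) for k,v in ci.items()})
plan()
E
```

```text
t 6.8167 p [ 0.542  -0.105   0.1197] yaw -29.89 q6 [-0.397  0.125] tiltz [1.e-04 5.e-04 1.e+00] F [-0.4 -0.2 -0.6] T [-0.02  0.15  0.01] open 55.36 gf 25.0
shift mm [-0.3  0.8 -0.3] rows 1 turn 0.11
housing [259.9 113.8] 0.93 [ 0.5788 -0.0479  0.    ]
hub_top [261.2 114.4] 0.55 [ 0.5789 -0.0477  0.07  ]
spline_top [259.5 112.9] 0.63 [ 0.5785 -0.0464  0.046 ]
slot_a [265.2 155.7] 0.74 [ 0.565  -0.0804  0.039 ]
slot_a [217.2 287.3] 0.65 [ 0.4613 -0.1691  0.039 ]
t 7.1167 p [ 0.5422 -0.1051  0.12  ] yaw -30.01 q6 [-0.397  0.127] tiltz [ 0.e+00 -1.e-04  1.e+00] F [ 0.5  0.2 -0.7] T [-0.09  0.17  0.  ] open 55.51 gf 25.0
shift mm [0. 0. 0.] rows 0 turn 0
```

View pics/w3.png

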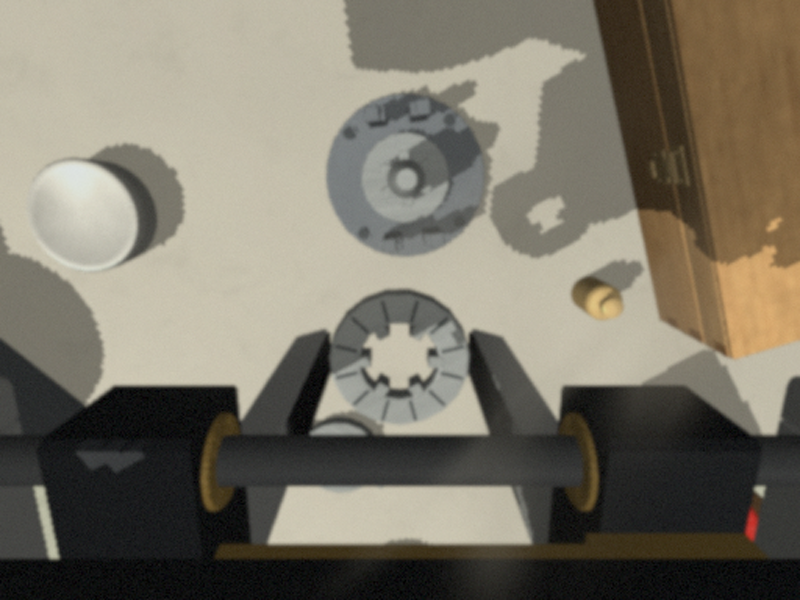

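The wrist view shows the hub nose at about (405,178) of 800x600, posts above and below it, and the disc held squarely at (400,355) with nothing else nearby. I zoom in rectified views for the spline and slot angles.

```bash
python3 - <<'E'
from h import *
d=np.load('w3.npz');im=d['im'];ci={k:d[k] for k in ('mtx','R','t')}
hub=[.5787,-.0474]
a=rect('wrist',im,hub,.046,.024,390,ci); b=rect('wrist',im,hub,.039,.05,390,ci)
cl=cv2.createCLAHE(3,(4,4))
out=np.hstack([np.clip((a.astype(float)-a.mean())*1.8+128,0,255).astype(np.uint8)[:,:,::-1],b[:,:,::-1]])
cv2.imwrite('pics/w4.png',out)
p=[.5422,-.1051]
c=rect('wrist',im,p,.127,.045,250,ci).astype(float)
for nm,F in [('b-r',cv2.GaussianBlur(c[:,:,2]-c[:,:,0],(0,0),2)),('dark',-cv2.GaussianBlur(c.mean(2),(0,0),1))]:
    o=fitring(F,31,1,0,.045);print(nm,o.x,o.fun)
E
```

```text
b-r [-0.50672647  1.13648913 29.68772757] -0.7559619820797803
dark [ 4.53314692  0.41633449 55.91879334] -0.3322989044482636
```

View pics/w4.png

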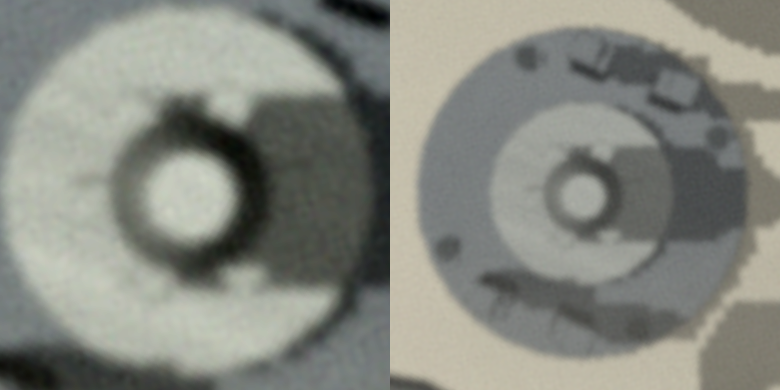

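The splines show as bright ends at about +60°, -60° and 180° in the world frame, so about 0–3° mod 60. The hub axis comes out near (0.578, -0.047). The disc teeth sit at 29.7°, which nearly matches the gaps. I move over the hub.

Call:
{"fn": "move_arm", "kwargs": {"motion": [[[0.04, 0.03, 0.0029, 0, 0, 0, -1], [0.04, 0.03, 0, 0, 0, 0, -1], [0.04, 0.0075, 0, 0, 0, 0, 0], [0.04, 0, 0, 0, 0, 0, 0], [0.04, 0, 0, 0.015, 0, 0, 0], [0.04, 0, 0, 0.015, 0, 0, 0], [0.04, 0, 0, 0.015, 0, 0, 0], [0.04, 0, 0, 0.008, 0, 0, 0], [0.04, 0, 0, 0, 0, 0, 0], [0.04, 0, 0, 0, 0, 0, 0]]]}}

```text
time_s: 7.95
position: [0.5774, -0.0483, 0.067]
ee_rot: [-2.694, -1.616, 0.001]
wrist_force: [-0.3, 0.4, -0.9]
opening: 0.591
gripper_force: 25.0
```

```bash
python3 - <<'E'
from h import *
cap('wrist','w5.png');plan([.5785,-.0481,.053],-28)
E
```

```text
t 8.0 p [ 0.5779 -0.0483  0.0676] yaw -28.06 q6 [-0.279  0.211] tiltz [ 2.e-04 -4.e-04  1.e+00] F [-0.7 -0.2 -0.9] T [-0.1   0.09 -0.03] open 55.44 gf 25.0
shift mm [ 0.5  0.4 14.6] rows 1 turn -0.06
```

View pics/w5.png

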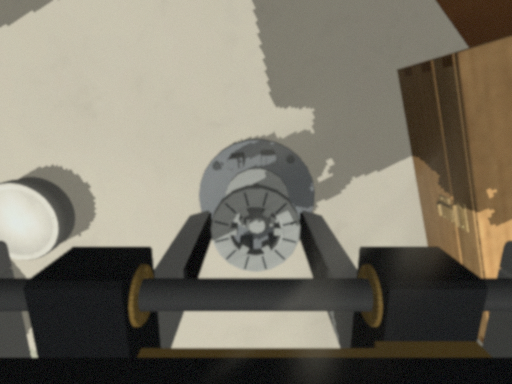

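The nose is centred in the bore at about (257,227). I go down towards the spline ends.

Call:
{"fn": "move_arm", "kwargs": {"motion": [[[0.04, 0.0005, 0.0004, 0.006, 0, 0, 0], [0.04, 0, 0, 0.006, 0, 0, 0], [0.04, 0, 0, 0.002, 0, 0, 0], [0.04, 0, 0, 0, 0, 0, 0], [0.04, 0, 0, 0, 0, 0, 0]]]}}

```text
time_s: 8.42
position: [0.5782, -0.0474, 0.0527]
ee_rot: [-2.693, -1.617, 0.001]
wrist_force: [0.7, -0.2, -1.0]
opening: 0.591
gripper_force: 25.0
```

Call:
{"fn": "move_arm", "kwargs": {"motion": [[[0.04, 0, 0, 0.002, 0, 0, 0], [0.04, 0, 0, 0.001, 0, 0, 0], [0.04, 0, 0, 0.001, 0, 0, 0], [0.04, 0, 0, 0, 0, 0, 0], [0.04, 0, 0, 0, 0, 0, 0]]]}}

```text
time_s: 8.83
position: [0.5785, -0.0475, 0.0491]
ee_rot: [2.693, 1.617, 0.0]
wrist_force: [0.1, -0.4, -0.2]
opening: 0.588
gripper_force: 25.0
```

```bash
python3 - <<'E'
from h import *
plan([.5785,-.0481,.049],-28)
E
```

```text
t 8.8333 p [ 0.5785 -0.0475  0.0491] yaw -28.04 q6 [-0.277  0.212] tiltz [-1.e-04 -2.e-04  1.e+00] F [ 0.1 -0.4 -0.2] T [-0.04  0.03  0.03] open 55.25 gf 25.0
shift mm [-0.5  0.3  0.1] rows 1 turn -0.04
```

Call:
{"fn": "move_arm", "kwargs": {"motion": [[[0.04, 0, 0, 0.001, 0, 0, 0], [0.04, 0, 0, 0.001, 0, 0, 0], [0.04, 0, 0, 0, 0, 0, 0], [0.04, 0, 0, 0, 0, 0, 0]]]}}

```text
time_s: 9.17
position: [0.5787, -0.0473, 0.047]
ee_rot: [2.693, 1.617, 0.001]
wrist_force: [1.6, 1.1, -0.2]
opening: 0.588
gripper_force: 25.0
```

Call:
{"fn": "move_arm", "kwargs": {"motion": [[[0.04, 0, 0, 0.001, 0, 0, 0], [0.04, 0, 0, 0, 0, 0, 0], [0.04, 0, 0, 0, 0, 0, 0]]]}}

```text
time_s: 9.42
position: [0.5787, -0.0474, 0.046]
ee_rot: [2.693, 1.617, 0.001]
wrist_force: [2.0, 1.8, -0.6]
opening: 0.588
gripper_force: 25.0
```

Call:
{"fn": "move_arm", "kwargs": {"motion": [[[0.04, 0.0005, 0.0003, 0.001, 0, 0, 0], [0.04, 0, 0, 0.001, 0, 0, 0], [0.04, 0, 0, 0.001, 0, 0, 0], [0.04, 0, 0, 0, 0, 0, 0], [0.04, 0, 0, 0, 0, 0, 0]]]}}

```text
time_s: 9.83
position: [0.5788, -0.0471, 0.0428]
ee_rot: [-2.693, -1.617, -0.0]
wrist_force: [1.6, 0.7, -0.7]
opening: 0.593
gripper_force: 25.0
```

```bash
python3 - <<'E'
from h import *
plan([.5785,-.0481,.0172],-28)
E
```

```text
t 9.8333 p [ 0.5788 -0.0471  0.0428] yaw -28.04 q6 [-0.276  0.213] tiltz [-1.e-04 -0.e+00  1.e+00] F [ 1.6  0.7 -0.7] T [ 0.16 -0.3   0.06] open 55.72 gf 25.0
shift mm [-1.   0.1 25.6] rows 1 turn -0.04
```

Call:
{"fn": "move_arm", "kwargs": {"motion": [[[0.04, 0.0002, 0.0003, 0.002, 0, 0, 0], [0.04, 0, 0, 0.002, 0, 0, 0], [0.04, 0, 0, 0.002, 0, 0, 0], [0.04, 0, 0, 0.002, 0, 0, 0], [0.04, 0, 0, 0, 0, 0, 0]]]}}

```text
time_s: 10.25
position: [0.579, -0.0471, 0.0344]
ee_rot: [-2.693, -1.617, 0.0]
wrist_force: [1.9, 0.9, -2.1]
opening: 0.593
gripper_force: 25.0
```

Call:
{"fn": "move_arm", "kwargs": {"motion": [[[0.04, 0, 0, 0.002, 0, 0, 0], [0.04, 0, 0, 0.002, 0, 0, 0], [0.04, 0, 0, 0.002, 0, 0, 0], [0.04, 0, 0, 0.002, 0, 0, 0], [0.04, 0, 0, 0.002, 0, 0, 0], [0.04, 0, 0, 0.002, 0, 0, 0], [0.04, 0, 0, 0, 0, 0, 0]]]}}

```text
time_s: 10.83
position: [0.579, -0.0471, 0.0225]
ee_rot: [-2.693, -1.617, 0.0]
wrist_force: [1.6, 1.0, -2.1]
opening: 0.588
gripper_force: 25.0
```

```bash
python3 - <<'E'
from h import *
plan([.5785,-.0481,.0172],-28)
E
```

```text
t 10.8333 p [ 0.579  -0.0471  0.0225] yaw -28.04 q6 [-0.276  0.213] tiltz [1.e-04 3.e-04 1.e+00] F [ 1.6  1.  -2.1] T [ 0.11 -0.17  0.03] open 55.26 gf 25.0
shift mm [-1.1  0.   5.3] rows 1 turn -0.04
```

Call:
{"fn": "move_arm", "kwargs": {"motion": [[[0.04, 0, 0, 0.002, 0, 0, 0], [0.04, 0, 0, 0.0015, 0, 0, 0], [0.04, 0, 0, 0.001, 0, 0, 0], [0.04, 0, 0, 0.0005, 0, 0, 0], [0.04, 0, 0, 0, 0, 0, 0], [0.04, 0, 0, 0, 0, 0, 0]]]}}

```text
time_s: 11.33
position: [0.5791, -0.0471, 0.0178]
ee_rot: [-2.693, -1.617, 0.0]
wrist_force: [-0.3, 1.3, -0.7]
opening: 0.588
gripper_force: 25.0
```

Call:
{"fn": "move_arm", "kwargs": {"motion": [[[0.04, 0, 0, 0.0005, 0, 0, 0], [0.04, 0, 0, 0, 0, 0, 0], [0.04, 0, 0, 0, 0, 0, 0]]]}}

```text
time_s: 11.58
position: [0.5792, -0.0471, 0.0175]
ee_rot: [-2.693, -1.617, 0.0]
wrist_force: [0.6, 0.9, -0.7]
opening: 0.586
gripper_force: 25.0
```

Call:
{"fn": "move_arm", "kwargs": {"motion": [[[0.04, 0, 0, 0.0005, 0, 0, 0], [0.04, 0, 0, 0.0003, 0, 0, 0], [0.04, 0, 0, 0, 0, 0, 0], [0.04, 0, 0, 0, 0, 0, 0]]]}}

```text
time_s: 11.92
position: [0.5793, -0.0472, 0.0172]
ee_rot: [-2.693, -1.617, 0.0]
wrist_force: [-1.8, 1.6, 4.8]
opening: 0.592
gripper_force: 25.0
```

Call:
{"fn": "move_arm", "kwargs": {"motion": [[[0.04, 0, 0, 0.0005, 0, 0, 0], [0.04, 0, 0, 0, 0, 0, 0], [0.04, 0, 0, 0, 0, 0, 0]]]}}

```text
time_s: 12.17
position: [0.5793, -0.0471, 0.0172]
ee_rot: [-2.693, -1.617, 0.001]
wrist_force: [-4.2, 2.3, 9.0]
opening: 0.589
gripper_force: 25.0
```

The disc is home: TCP z is 17.2 mm as predicted, with a light contact force. I release it.

Call:
{"fn": "move_arm", "kwargs": {"motion": [[[0.062, 0, 0, -0.0008, 0, 0, 0], [0.07, 0, 0, 0, 0, 0, 0], [0.075, 0, 0, 0, 0, 0, 0], [0.08, 0, 0, 0, 0, 0, 0], [0.08, 0, 0, 0, 0, 0, 0]]]}}

```text
time_s: 12.58
position: [0.579, -0.0472, 0.0167]
ee_rot: [-2.693, -1.617, 0.001]
wrist_force: [0.0, -0.4, -1.2]
opening: 0.847
gripper_force: 0.0
```

```bash
python3 - <<'E'
from h import *
plan([.445,-.195,.12],-28)
E
```

```text
t 12.5833 p [ 0.579  -0.0472  0.0167] yaw -28.04 q6 [-0.276  0.213] tiltz [2.e-04 4.e-04 1.e+00] F [ 0.  -0.4 -1.2] T [-0.09  0.14 -0.  ] open 79.66 gf 0.0
shift mm [-193.5  -48.8 -103.3] rows 6 turn -0.04
```

Call:
{"fn": "move_arm", "kwargs": {"motion": [[[0.08, 0, 0, -0.02, 0, 0, 0], [0.085, 0, 0, -0.035, 0, 0, 0], [0.09, 0, 0, -0.035, 0, 0, 0], [0.094, -0.02, -0.0048, -0.014, 0, 0, 0], [0.094, -0.035, -0.0088, 0, 0, 0, 0], [0.094, -0.035, -0.0088, 0, 0, 0, 0], [0.094, -0.035, -0.0088, 0, 0, 0, 0], [0.094, -0.035, -0.0088, 0, 0, 0, 0], [0.094, -0.0335, -0.0088, 0, 0, 0, 0]]]}}

```text
time_s: 13.33
position: [0.4438, -0.196, 0.1209]
ee_rot: [2.693, 1.617, -0.0]
wrist_force: [0.7, -0.6, 0.3]
opening: 1.002
gripper_force: 0.0
```

Call:
{"fn": "move_arm", "kwargs": {"motion": [[[0.094, 0, 0, 0.02, 0, 0, 0], [0.094, 0, 0, 0.02, 0, 0, 0], [0.094, 0, 0, 0, 0, 0, 0], [0.094, 0, 0, 0, 0, 0, 0], [0.094, 0, 0, 0, 0, 0, 0], [0.094, 0, 0, 0, 0, 0, 0]]]}}

```text
time_s: 13.83
position: [0.4462, -0.1952, 0.0822]
ee_rot: [2.691, 1.617, 0.001]
wrist_force: [0.7, 0.2, -0.8]
opening: 0.997
gripper_force: 0.0
```

```bash
python3 - <<'E'
from h import *
plan()
ci=bot.camera_info('wrist');im=cap('wrist'); r=bot.spot_point('wrist','separator')
p=onz('wrist',r[0]['xy'],0,ci);print(r,p)
c=p[:2]
a=cv2.resize(rect('wrist',im,c,.010,.05,ci=ci),(250,250),interpolation=cv2.INTER_AREA).astype(float)
for nm,F in [('b-r',cv2.GaussianBlur(a[:,:,2]*1.-a[:,:,0],(0,0),2)),('dark',-cv2.GaussianBlur(a.mean(2),(0,0),1))]:
    o=fitring(F,33,0,1,.05);print(nm,o.x,o.fun,'c',c+o.x[:2]*1e-3)
    if nm=='b-r': plan([*(c+o.x[:2]*1e-3),.025],o.x[2])
cv2.imwrite('pics/w6.png',np.hstack([im[:,:,::-1],cv2.resize(a[:,:,::-1],(384,384))[:, :288]]))
E
```

```text
t 13.8333 p [ 0.4462 -0.1952  0.0822] yaw -27.99 q6 [-0.646 -0.157] tiltz [ 3.0e-04 -2.1e-03  1.0e+00] F [ 0.7  0.2 -0.8] T [-0.09  0.09  0.01] open 93.76 gf 0.0
shift mm [0. 0. 0.] rows 0 turn 0
[{'xy': [251.2, 185.7], 'conf': 0.75}] [ 0.44494537 -0.18822844  0.        ]
b-r [ 1.01375402  0.06479462 26.54179374] -0.9140470231513861 c [ 0.44595913 -0.18816365]
t 13.9333 p [ 0.4461 -0.1952  0.0821] yaw -27.99 q6 [-0.646 -0.157] tiltz [ 3.e-04 -2.e-03  1.e+00] F [-0.3 -0.5  0.8] T [-0.08  0.12 -0.05] open 93.72 gf 0.0
shift mm [ 6.2 -3.5 57.1] rows 2 turn -54.54
dark [ 6.91629789  1.24359717 26.38661391] -0.6786321773528763 c [ 0.45186167 -0.18698484][ WARN:0@6.805] global loadsave.cpp:1063 imwrite_ Unsupported depth image for selected encoder is fallbacked to CV_8U.
```

View pics/w6.png

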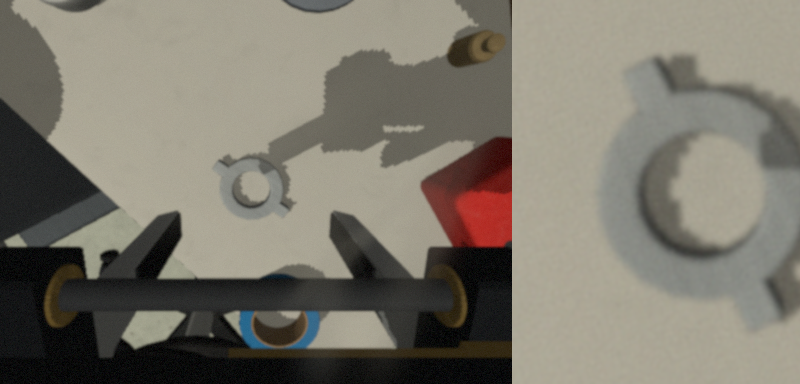

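The separator is at about (255,187), with tabs pointing to the upper left and lower right and its x-axis at 26.5°. I check finger clearance to the blue tape and the red box.

```bash
python3 - <<'E'
from h import *
for n,uv in [('tape top edge',(280,274)),('tape left',(240,315)),('tape top right',(312,295)),('red corner',(425,185)),('red corner2',(440,235))]:
    print(n,[onz('wrist',uv,z).round(3)[:2].tolist() for z in (0,.03,.06)])
e=np.array([np.cos(np.radians(26.5)),np.sin(np.radians(26.5))])
print(np.array([.446,-.188])+.06*e,np.array([.446,-.188])-.06*e)
E
```

```text
tape top edge [[0.428, -0.279], [0.434, -0.262], [0.439, -0.245]]
tape left [[0.372, -0.301], [0.384, -0.281], [0.396, -0.262]]
tape top right [[0.445, -0.314], [0.449, -0.293], [0.453, -0.272]]
red corner [[0.582, -0.261], [0.57, -0.246], [0.558, -0.231]]
red corner2 [[0.578, -0.313], [0.567, -0.292], [0.555, -0.271]]
[ 0.49969606 -0.16122813] [ 0.39230394 -0.21477187]
```

Call:
{"fn": "move_arm", "kwargs": {"motion": [[[0.085, 0, 0, 0, 0, 0, -6.8], [0.085, 0, 0, 0, 0, 0, -6.8], [0.085, 0, 0, 0, 0, 0, -6.8], [0.085, 0, 0, 0, 0, 0, -6.8], [0.085, 0, 0, 0, 0, 0, -6.8], [0.085, 0, 0, 0, 0, 0, -6.8], [0.085, 0.0064, 0.003, 0.01, 0, 0, -6.8], [0.085, 0, 0, 0.02, 0, 0, -6.9], [0.085, 0, 0, 0, 0, 0, 0], [0.085, 0, 0, 0, 0, 0, 0]]]}}

```text
time_s: 14.77
position: [0.4464, -0.1876, 0.0508]
ee_rot: [-1.657, -2.667, -0.0]
wrist_force: [-0.5, -0.5, -0.6]
opening: 0.903
gripper_force: 0.0
```

Call:
{"fn": "move_arm", "kwargs": {"motion": [[[0.085, 0, 0, 0.012, 0, 0, 0], [0.085, 0, 0, 0.01, 0, 0, 0], [0.085, 0, 0, 0, 0, 0, 0], [0.085, 0, 0, 0, 0, 0, 0], [0.085, 0, 0, 0, 0, 0, 0]]]}}

```text
time_s: 15.18
position: [0.4471, -0.1884, 0.0296]
ee_rot: [1.655, 2.67, -0.0]
wrist_force: [0.3, -0.4, 0.0]
opening: 0.903
gripper_force: 0.0
```

```bash
python3 - <<'E'
from h import *
ci=bot.camera_info('wrist');im=cap('wrist')
c=np.array([.446,-.188])
a=cv2.resize(rect('wrist',im,c,.010,.05,ci=ci),(250,250),interpolation=cv2.INTER_AREA).astype(float)
o=fitring(cv2.GaussianBlur(a[:,:,2]-a[:,:,0],(0,0),2),33,0,1,.05);print(o.x,o.fun)
plan([*(c+o.x[:2]*1e-3),.003],o.x[2])
E
```

```text
[-1.1616991   0.18887499 26.41258383] -0.8967529183946921
t 15.2333 p [ 0.4471 -0.1884  0.0297] yaw 26.43 q6 [-0.633 -1.094] tiltz [ 1.e-03 -5.e-04  1.e+00] F [1.  0.2 0.8] T [-0.06  0.03  0.  ] open 85.11 gf 0.0
shift mm [ 1.6 -1.8 26.7] rows 1 turn 0.01
```

Call:
{"fn": "move_arm", "kwargs": {"motion": [[[0.085, 0.0012, -0.0014, 0.012, 0, 0, 0], [0.085, 0, 0, 0.01, 0, 0, 0], [0.085, 0, 0, 0.0045, 0, 0, 0], [0.065, 0, 0, 0, 0, 0, 0], [0.06, 0, 0, 0, 0, 0, 0], [0.04, 0, 0, 0, 0, 0, 0], [0.04, 0, 0, 0, 0, 0, 0], [0.04, 0, 0, 0, 0, 0, 0], [0.04, 0, 0, 0, 0, 0, 0], [0.04, 0, 0, 0, 0, 0, 0]]], "grip_force": 25}}

```text
time_s: 16.07
position: [0.4452, -0.1878, 0.0029]
ee_rot: [1.654, 2.67, -0.0]
wrist_force: [-1.0, -0.7, 1.8]
opening: 0.578
gripper_force: 25.0
```

```bash
python3 - <<'E'
from h import *
a=np.radians(-22)
plan(np.array([.5785,-.0475,.12])-.07*np.array([-np.sin(a),np.cos(a),0]),-22)
E
```

```text
t 16.0667 p [ 0.4452 -0.1878  0.0029] yaw 26.46 q6 [-0.634 -1.096] tiltz [ 6.e-04 -2.e-04  1.e+00] F [-1.  -0.7  1.8] T [-0.05  0.14  0.01] open 54.38 gf 25.0
shift mm [  19.7  129.5 -117.1] rows 5 turn 48.46
```

Call:
{"fn": "move_arm", "kwargs": {"motion": [[[0.04, 0, 0, -0.02, 0, 0, 0], [0.04, 0, 0, -0.035, 0, 0, 0], [0.04, 0, 0, -0.035, 0, 0, 0], [0.04, 0.005, 0.03, -0.017, 0, 0, 0], [0.04, 0.005, 0.033, -0.01, 0, 0, 0], [0.04, 0.005, 0.033, 0, 0, 0, 0], [0.04, 0.0047, 0.0335, 0, 0, 0, 0], [0.04, 0, 0, 0, 0, 0, 6.9], [0.04, 0, 0, 0, 0, 0, 6.9], [0.04, 0, 0, 0, 0, 0, 6.9]]]}}

```text
time_s: 16.9
position: [0.5521, -0.1115, 0.1188]
ee_rot: [-2.112, -2.324, 0.0]
wrist_force: [1.1, -0.4, -0.8]
opening: 0.575
gripper_force: 25.0
```

Call:
{"fn": "move_arm", "kwargs": {"motion": [[[0.04, 0, 0, 0, 0, 0, 6.9], [0.04, 0, 0, 0, 0, 0, 6.9], [0.04, 0, 0, 0, 0, 0, 6.9], [0.04, 0, 0, 0, 0, 0, 7.1], [0.04, 0, 0, 0, 0, 0, 0], [0.04, 0, 0, 0, 0, 0, 0], [0.04, 0, 0, 0, 0, 0, 0]]]}}

```text
time_s: 17.48
position: [0.5519, -0.1122, 0.1192]
ee_rot: [-2.602, -1.759, 0.0]
wrist_force: [-0.3, -0.1, -1.3]
opening: 0.58
gripper_force: 25.0
```

```bash
python3 - <<'E'
from h import *
plan(yaw=-22); s=bot.observe();p=s['position']
ci=bot.camera_info('wrist');im=cap('wrist')
for n,z in [('hub_top',.07),('slot_a',.039),('slot_b',.039)]:
    for r in bot.spot_point('wrist',n)[:3]: print(n,np.round(r['xy'],1),round(r['conf'],2),onz('wrist',r['xy'],z,ci).round(4))
c=cv2.resize(rect('wrist',im,p,p[2]+.0071,.05,500,ci),(250,250),interpolation=cv2.INTER_AREA).astype(float)
for nm,F in [('b-r',cv2.GaussianBlur(c[:,:,2]-c[:,:,0],(0,0),2)),('dark',-cv2.GaussianBlur(c.mean(2),(0,0),1))]:
    o=fitring(F,33,0,1,.05);print(nm,o.x,o.fun)
b=rect('wrist',im,[.5785,-.0475],.039,.05,400,ci,yaw=-22); cc=rect('wrist',im,p,p[2]+.0071,.05,400,ci,yaw=-22)
cv2.imwrite('pics/w7.png',np.hstack([b,cc])[:,:,::-1])
np.savez('w7.npz',im=im,**{k:np.array(v) for k,v in ci.items()},p=p)
E
```

```text
t 17.4833 p [ 0.5519 -0.1122  0.1192] yaw -21.89 q6 [-0.402 -0.02 ] tiltz [-0.e+00  5.e-04  1.e+00] F [-0.3 -0.1 -1.3] T [-0.06  0.04  0.01] open 54.51 gf 25.0
shift mm [0. 0. 0.] rows 0 turn 0.11
hub_top [255. 111.] 0.89 [ 0.5773 -0.0463  0.07  ]
slot_a [255.8 152.8] 0.89 [ 0.5648 -0.0791  0.039 ]
slot_a [259.7  69.4] 0.84 [ 0.593  -0.0173  0.039 ]
slot_b [255.8 152.8] 0.89 [ 0.5648 -0.0791  0.039 ]
slot_b [259.7  69.4] 0.84 [ 0.593  -0.0173  0.039 ]
b-r [-0.13491301  1.57049432 71.94088963] -0.6411334670340683
dark [ 1.43590414  3.80019907 68.30454833] -0.3134972520021963
```

View pics/w7.png

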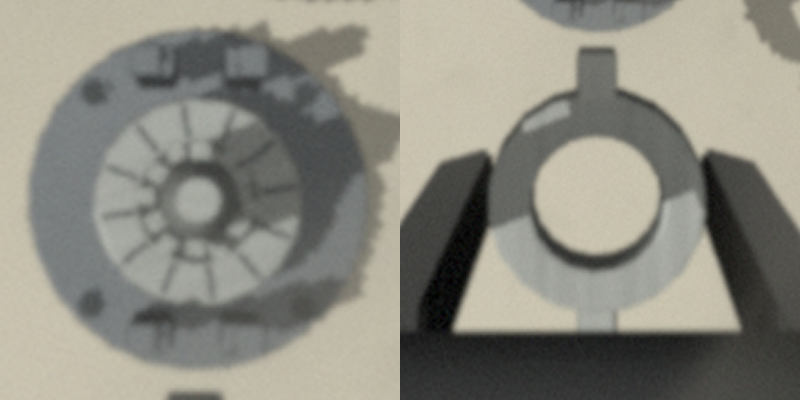

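The left view shows the disc seated flat on the hub, with posts at (155,62), (246,65) and (150,325), (230,325). The right view shows the separator held square, its tab vertical. I refine the housing yaw numerically.

```bash
cat > hy.py <<'E'
from h import *
def edge(im,ci,c0,p0=None):
    N=500;half=.05
    a=cv2.GaussianBlur(rect('wrist',im,c0,.039,half,N,ci).astype(np.float32),(0,0),3)
    gx=cv2.Sobel(a,cv2.CV_32F,1,0);gy=-cv2.Sobel(a,cv2.CV_32F,0,1)
    segs=[]
    for sx in(1,-1):
        for sy in(1,-1):
            ys=np.linspace(31,39,17)
            for x in(9.75,17.3): segs.append(np.c_[np.full(17,sx*x),sy*ys,np.full(17,1.),np.zeros(17)])
            xs=np.linspace(9.75,17.3,17)
            for y in(31,39): segs.append(np.c_[sx*xs,np.full(17,sy*y),np.zeros(17),np.full(17,1.)])
    S=np.vstack(segs)
    def sc(p):
        t=np.radians(p[2]);C,s=np.cos(t),np.sin(t)
        X=C*S[:,0]-s*S[:,1]+p[0];Y=s*S[:,0]+C*S[:,1]+p[1];nx=C*S[:,2]-s*S[:,3];ny=s*S[:,2]+C*S[:,3]
        u=((X/50+1)*N/2).astype(np.float32)[None];v=((1-Y/50)*N/2).astype(np.float32)[None]
        GX=cv2.remap(gx,u,v,1)[0];GY=cv2.remap(gy,u,v,1)[0]
        g=np.abs(GX*nx[:,None]+GY*ny[:,None]).mean(1)
        return np.minimum(g,np.percentile(g,85)).mean()
    return sc
def best(scs):
    L=[(sum(s((x,y,t)) for s in scs),x,y,t) for t in np.arange(-34,-12,1) for x in np.arange(-2,2.1,.5) for y in np.arange(-2,2.1,.5)]
    for t in np.arange(-34,-12,1): print(int(t),np.round(max(l for l in L if l[3]==t)[:3],2),end=' | ')
    print('\nBEST',np.round(max(L),2))
    return max(L)
if __name__=='__main__':
    S=[]
    for f in('w3.npz','w7.npz'):
        d=np.load(f);S.append(edge(d['im'],{k:d[k] for k in('mtx','R','t')},[.578,-.047]));best(S[-1:])
    best(S)
E
python3 hy.py
```

```text
-34 [9.59 0.5  1.  ] | -33 [9.69 1.5  1.  ] | -32 [10.03  0.   -2.  ] | -31 [10.11  1.   -2.  ] | -30 [10.62  1.5  -2.  ] | -29 [11.36  2.   -2.  ] | -28 [11.39  2.   -2.  ] | -27 [12.04  0.   -1.  ] | -26 [13.03  0.5  -1.  ] | -25 [13.65 -2.    0.5 ] | -24 [14.71 -1.    0.  ] | -23 [15.43 -1.    0.  ] | -22 [14.62 -1.    0.  ] | -21 [13.8  0.  -0.5] | -20 [12.48 -2.   -0.5 ] | -19 [12.3  1.  -2. ] | -18 [11.52  1.5  -2.  ] | -17 [10.78 -0.5  -1.5 ] | -16 [10.11  0.5  -2.  ] | -15 [9.77 2.   1.  ] | -14 [9.35 2.   1.5 ] | -13 [8.13 2.   1.5 ] | 
BEST [ 15.43  -1.     0.   -23.  ]
-34 [11.24 -1.   -2.  ] | -33 [11.38 -0.5  -2.  ] | -32 [11.41  0.   -2.  ] | -31 [11.09  1.   -2.  ] | -30 [10.77  1.5  -2.  ] | -29 [11.44  2.   -2.  ] | -28 [11.21  2.   -2.  ] | -27 [12.03  0.5  -1.  ] | -26 [13.26 -2.    1.  ] | -25 [13.87 -1.5   0.5 ] | -24 [14.79 -1.    0.  ] | -23 [15.77 -1.    0.  ] | -22 [14.89 -0.5  -0.5 ] | -21 [14.62  0.   -0.5 ] | -20 [12.86 -1.5  -0.5 ] | -19 [12.65 -1.5  -1.  ] | -18 [12.15  1.5  -2.  ] | -17 [11.48  2.   -2.  ] | -16 [11.1  0.5 -2. ] | -15 [10.56  1.   -2.  ] | -14 [9.72 2.   1.  ] | -13 [ 8.46 -0.5  -1.5 ] | 
BEST [ 15.77  -1.     0.   -23.  ]
-34 [20.27 -1.   -2.  ] | -33 [20.89 -0.5  -2.  ] | -32 [21.44  0.   -2.  ] | -31 [21.19  1.   -2.  ] | -30 [21.39  1.5  -2.  ] | -29 [22.8  2.  -2. ] | -28 [22.6  2.  -2. ] | -27 [23.77  0.5  -1.  ] | -26 [26.22  1.   -1.  ] | -25 [27.52 -2.    0.5 ] | -24 [29.5 -1.   0. ] | -23 [31.2 -1.   0. ] | -22 [29.44 -0.5  -0.5 ] | -21 [28.42  0.   -0.5 ] | -20 [25.24 -2.   -0.5 ] | -19 [24.68  1.   -2.  ] | -18 [23.67  1.5  -2.  ] | -17 [22.24  2.   -2.  ] | -16 [21.2  0.5 -2. ] | -15 [20.2  2.   1. ] | -14 [18.95  2.    1.  ] | -13 [16.47  2.    1.5 ] | 
BEST [ 31.2  -1.    0.  -23. ]
```

```bash
python3 - <<'E'
from h import *
plan([.5785,-.047,.06],-23)
E
```

```text
t 17.6833 p [ 0.552  -0.1123  0.1194] yaw -21.99 q6 [-0.402 -0.018] tiltz [-0.  0.  1.] F [-0.3  0.3 -0.6] T [-0.02  0.03 -0.01] open 53.77 gf 25.0
shift mm [70.4  0.1 59.4] rows 3 turn 1.01
```

Call:
{"fn": "move_arm", "kwargs": {"motion": [[[0.04, 0.03, 0, 0, 0, 0, 1], [0.04, 0.03, 0, 0, 0, 0, 0], [0.04, 0.0104, 0, 0, 0, 0, 0], [0.04, 0, 0, 0, 0, 0, 0], [0.04, 0, 0, 0.015, 0, 0, 0], [0.04, 0, 0, 0.02, 0, 0, 0], [0.04, 0, 0, 0.02, 0, 0, 0], [0.04, 0, 0, 0.01, 0, 0, 0], [0.04, 0, 0, 0.005, 0, 0, 0], [0.04, 0, 0, 0, 0, 0, 0]]]}}

```text
time_s: 18.52
position: [0.5782, -0.0477, 0.0484]
ee_rot: [-2.619, -1.732, 0.002]
wrist_force: [-0.5, 0.2, -0.8]
opening: 0.577
gripper_force: 25.0
```

```bash
python3 - <<'E'
from h import *
plan([.5785,-.047,.044],-23)
E
```

```text
t 18.5167 p [ 0.5782 -0.0477  0.0484] yaw -23.06 q6 [-0.278  0.125] tiltz [5.0e-04 2.1e-03 1.0e+00] F [-0.5  0.2 -0.8] T [-0.09  0.1  -0.01] open 54.25 gf 25.0
shift mm [ 0.8 -0.   4.4] rows 1 turn -0.06
```

Call:
{"fn": "move_arm", "kwargs": {"motion": [[[0.04, 0, 0, 0, 0, 0, 0], [0.04, 0, 0, 0.002, 0, 0, 0], [0.04, 0, 0, 0.002, 0, 0, 0], [0.04, 0, 0, 0.001, 0, 0, 0], [0.04, 0, 0, 0.001, 0, 0, 0], [0.04, 0, 0, 0, 0, 0, 0], [0.04, 0, 0, 0, 0, 0, 0]]]}}

```text
time_s: 19.1
position: [0.5791, -0.0472, 0.0435]
ee_rot: [2.62, 1.733, 0.0]
wrist_force: [-0.2, 0.0, -1.0]
opening: 0.576
gripper_force: 25.0
```

```bash
python3 - <<'E'
from h import *
plan([.5785,-.047,.042],-23)
E
```

```text
t 19.1 p [ 0.5791 -0.0472  0.0435] yaw -23.03 q6 [-0.276  0.126] tiltz [ 0. -0.  1.] F [-0.2  0.  -1. ] T [-0.05  0.04 -0.01] open 54.15 gf 25.0
shift mm [-0.  -0.7  1.5] rows 1 turn -0.03
```

Call:
{"fn": "move_arm", "kwargs": {"motion": [[[0.04, 0, -0.0003, 0.001, 0, 0, 0], [0.04, 0, 0, 0.001, 0, 0, 0], [0.04, 0, 0, 0.001, 0, 0, 0], [0.04, 0, 0, 0, 0, 0, 0], [0.04, 0, 0, 0, 0, 0, 0]]]}}

```text
time_s: 19.52
position: [0.5788, -0.0472, 0.0403]
ee_rot: [-2.62, -1.733, 0.0]
wrist_force: [0.1, 0.3, -1.0]
opening: 0.575
gripper_force: 25.0
```

Call:
{"fn": "move_arm", "kwargs": {"motion": [[[0.04, 0, 0, 0.001, 0, 0, 0], [0.04, 0, 0, 0.001, 0, 0, 0], [0.04, 0, 0, 0, 0, 0, 0], [0.04, 0, 0, 0, 0, 0, 0]]]}}

```text
time_s: 19.85
position: [0.5788, -0.0471, 0.0384]
ee_rot: [-2.62, -1.733, 0.0]
wrist_force: [0.2, 0.3, -1.3]
opening: 0.575
gripper_force: 25.0
```

```bash
python3 - <<'E'
from h import *
plan([.5785,-.047,.0269],-23)
E
```

```text
t 19.85 p [ 0.5788 -0.0471  0.0384] yaw -23.04 q6 [-0.276  0.126] tiltz [0.e+00 2.e-04 1.e+00] F [ 0.2  0.3 -1.3] T [-0.17  0.1  -0.03] open 54.08 gf 25.0
shift mm [ 0.  -0.3 11.5] rows 1 turn -0.04
```

Call:
{"fn": "move_arm", "kwargs": {"motion": [[[0.04, 0, 0, 0.001, 0, 0, 0], [0.04, 0, 0, 0.001, 0, 0, 0], [0.04, 0, 0, 0.001, 0, 0, 0], [0.04, 0, 0, 0.001, 0, 0, 0], [0.04, 0, 0, 0, 0, 0, 0]]]}}

```text
time_s: 20.27
position: [0.5786, -0.0471, 0.0341]
ee_rot: [-2.62, -1.733, 0.001]
wrist_force: [0.5, -0.1, -0.8]
opening: 0.578
gripper_force: 25.0
```

Call:
{"fn": "move_arm", "kwargs": {"motion": [[[0.04, 0, 0, 0.0015, 0, 0, 0], [0.04, 0, 0, 0.0015, 0, 0, 0], [0.04, 0, 0, 0.0015, 0, 0, 0], [0.04, 0, 0, 0.0015, 0, 0, 0], [0.04, 0, 0, 0, 0, 0, 0], [0.04, 0, 0, 0, 0, 0, 0]]]}}

```text
time_s: 20.77
position: [0.5787, -0.0472, 0.0283]
ee_rot: [-2.62, -1.733, 0.0]
wrist_force: [-0.5, 0.1, -1.1]
opening: 0.578
gripper_force: 25.0
```

Call:
{"fn": "move_arm", "kwargs": {"motion": [[[0.04, 0, 0, 0.0005, 0, 0, 0], [0.04, 0, 0, 0.0005, 0, 0, 0], [0.04, 0, 0, 0, 0, 0, 0], [0.04, 0, 0, 0, 0, 0, 0]]]}}

```text
time_s: 21.1
position: [0.5789, -0.0472, 0.0275]
ee_rot: [-2.62, -1.733, 0.0]
wrist_force: [0.1, -0.7, -0.8]
opening: 0.577
gripper_force: 25.0
```

Call:
{"fn": "move_arm", "kwargs": {"motion": [[[0.04, 0, 0, 0.0005, 0, 0, 0], [0.04, 0, 0, 0.0003, 0, 0, 0], [0.04, 0, 0, 0, 0, 0, 0], [0.04, 0, 0, 0, 0, 0, 0]]]}}

```text
time_s: 21.43
position: [0.5789, -0.0472, 0.0269]
ee_rot: [2.62, 1.733, 0.0]
wrist_force: [-1.6, -0.2, 1.3]
opening: 0.58
gripper_force: 25.0
```

Call:
{"fn": "move_arm", "kwargs": {"motion": [[[0.04, 0, 0, 0.0003, 0, 0, 0], [0.04, 0, 0, 0, 0, 0, 0], [0.04, 0, 0, 0, 0, 0, 0]]]}}

```text
time_s: 21.68
position: [0.579, -0.0472, 0.0269]
ee_rot: [2.62, 1.733, -0.0]
wrist_force: [-3.0, 0.5, 5.0]
opening: 0.58
gripper_force: 25.0
```

The separator is flat on the disc: TCP z is 26.9 mm as predicted, with 5 N of contact force. I release it, retreat and check.

Call:
{"fn": "move_arm", "kwargs": {"motion": [[[0.062, 0, 0, -0.0005, 0, 0, 0], [0.07, 0, 0, 0, 0, 0, 0], [0.075, 0, 0, 0, 0, 0, 0], [0.08, 0, 0, 0, 0, 0, 0], [0.08, 0, 0, 0, 0, 0, 0]]]}}

```text
time_s: 22.1
position: [0.5788, -0.0472, 0.0267]
ee_rot: [-2.62, -1.733, 0.0]
wrist_force: [0.3, 0.3, 0.2]
opening: 0.845
gripper_force: 0.0
```

Call:
{"fn": "move_arm", "kwargs": {"motion": [[[0.08, 0, 0, -0.015, 0, 0, 0], [0.08, 0, 0, -0.03, 0, 0, 0], [0.085, 0, 0, -0.035, 0, 0, 0], [0.09, -0.02, 0, -0.015, 0, 0, 0], [0.094, -0.03, 0, 0, 0, 0, 0], [0.094, -0.02, 0, 0, 0, 0, 0], [0.094, 0, 0, 0, 0, 0, 0], [0.094, 0, 0, 0, 0, 0, 0], [0.094, 0, 0, 0, 0, 0, 0]]]}}

```text
time_s: 22.85
position: [0.5515, -0.111, 0.1216]
ee_rot: [-2.62, -1.733, -0.0]
wrist_force: [-0.2, 0.6, 0.9]
opening: 1.005
gripper_force: 0.0
```

```bash
python3 - <<'E'
from h import *
plan()
ci=bot.camera_info('wrist');im=cap('wrist')
a=rect('wrist',im,[.578,-.047],.034,.05,400,ci,yaw=-23)
cv2.imwrite('pics/w8.png',np.hstack([a,cv2.resize(im,(400,300))[:,:,:] if 0 else cv2.copyMakeBorder(cv2.resize(im,(400,300)),50,50,0,0,0)])[:,:,::-1])
E
```

```text
t 22.85 p [ 0.5515 -0.111   0.1216] yaw -23.04 q6 [-0.4    0.002] tiltz [-4.e-04  5.e-04  1.e+00] F [-0.2  0.6  0.9] T [-0.04  0.13  0.03] open 94.42 gf 0.0
shift mm [0. 0. 0.] rows 0 turn 0
```

View pics/w8.png

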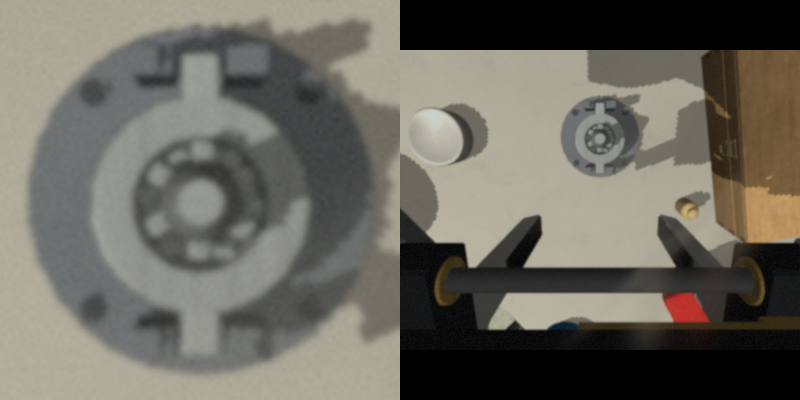

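The picture shows the separator centred at (200,203), with its tabs at (200,75) and (200,335) down between the posts. The tin and weight in view have not moved.

```bash
python3 -c "
from bench import bot
print(bot.hand_in())"
```

```text
the job is handed in; nothing more can be done
None
```

The clutch is rebuilt and handed in at about 23 s: the disc is home on the seat, and the separator lies flat on it with both tabs in the slots. Contact forces stayed at about 10 N or less, and the arm touched nothing else on the table.

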